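# Lock the slipped leg of the dish riser at its mark

### The job

The wooden dish riser lies upside down on the plank with one leg slipped in and its red cam lever open: draw that leg straight up until the whole blue band on it just clears the red ring, and keep it gripped there. Without letting go, turn the hand with the leg so that the back or side of a finger sweeps the upright red thumb lever clockwise (seen from above) home against its steel peg. Finish still gripping the leg at its mark with the lever closed, so that I can turn the riser over; do not shove the riser or disturb the things around it.

Things in the scene. Friction and masses are not known exactly. Their poses are not given: they have to be found in the camera images.
- riser_mid (a point): middle of the upward-facing underside of the dish riser, 16 mm above the table; axes are the riser's, z up. Loose, about 2.2 kg, upside down: wooden slat deck 208 (x) by 300 (y) by 16 mm; four telescopic legs point up at (+-80, +-120) mm from here. Three are locked at their mark (feet 170 mm above the table). The slipped one is at (+80, -120): foot 12 to 28 mm lower, lever open
- collar (a point): on the slipped leg's axis, level with the top face of its red cam ring (92 mm above the table); fixed to the riser, axes as the riser's. Below it: ring 50 mm across and 12 mm high, black collar, white outer tube 34 mm across. Beside the ring stands the steel peg that stops the closed lever, rising no higher than 2 mm above the ring
- leg: the slipped sliding leg: steel tube 25 mm across with a black rubber foot (32 mm across, 12 mm thick) on its upper end; about 0.15 kg moves. Origin on its axis. It slides straight up and down and turns freely about its own axis while the lever is open; let go, it sinks back onto a stop inside. It can be drawn at least 20 mm past the mark
- leg_grip (a point): a good place to grip the slipped leg: on its axis, 14 mm below the underside of the rubber foot (26 mm below the foot's top); moves with the leg. 24 to 40 mm above the top of the red ring at the start, 52 mm above it when the leg is at its mark
- leg_mark (a point): lower edge of the blue band (5 mm high) round the slipped leg, on its axis, 52 mm below leg_grip; moves with the leg. The leg is at its mark when this point is level with collar: the whole band just shows above the red ring. At the start it is hidden inside, 12 to 28 mm below collar
- lever (a joint): angle of the cam ring and thumb lever of the slipped leg, rad: 0 open, 0.9 closed against the steel peg; grows clockwise seen from above, about an upright axis 3 mm from the leg's (towards the riser's +x). Starts at 0 to 0.2, stays where left, turns with 2 to 4 N at the fin; from about 0.5 the cam pinches the leg and closed it locks it; the pinched leg still turns along with the ring
- lever_fin (a point): middle of the upright red thumb lever: a fin 6 mm thick, 20 to 46 mm out from the ring's axis, up to 56 mm above the ring; this point is 33 mm out, 30 mm above the ring's top. A finger gripping the leg and turning clockwise runs against its side. Come down with the line on which the fingers close 75 degrees counterclockwise of the fin, to clear it; about 85 degrees of turn then closes it
- jar: small glass jar with a steel twist cap, 56 mm across, 75 mm high, standing on the riser's deck; origin at the centre of its base; leave alone
- scourer_tin: open stainless tin with a wire scourer, 72 mm across, 35 mm high, standing on the riser's deck; origin at the centre of its base; leave alone
- mug: white enamel mug, 84 mm across, 80 mm high, on the table; origin at the centre of its base; leave alone
- bowl: blue bowl, 130 mm across, 50 mm high, on the table; origin at the centre of its base; leave alone
- soap_dish: blue plastic soap dish with its hinged lid shut, 89 x 129 x 44 mm, on the table; origin at the centre of its base; leave alone
- soap_bottle: amber bottle with a white cap, 64 mm across, 180 mm high, on the table; origin at the centre of its base; leave alone
- dish_brush: green dish brush lying along its x, 225 mm long, 34 mm high; origin under its middle; leave alone

How it is judged (in metres and radians):
On the way, in this order (a step that is already met when the one before it is completed fails the run):
1. the leg is held by the fingers at its mark while its lever is still open (z of leg_mark in the frame of collar between -0.005 and 0.005 m and contact force between the fingers and leg above 2 N and value of joint lever below 0.4 rad), for 0.2 s.
2. the lever is closed against its peg with the leg held at its mark (z of leg_mark in the frame of collar between -0.005 and 0.005 m and contact force between the fingers and leg above 2 N and value of joint lever above 0.78 rad), for 0.2 s.
At the end, for the whole second after the job is handed in: The fingers still grip the leg (over 2 N), its mark is within 5 mm of the top of the red ring, the lever is closed (over 0.78 of 0.90 rad), the riser lies flat on the table (within 5 mm and 0.06 rad) and the leg is at rest (all of step 2 and angle between riser_mid's own z axis and vertical below 0.06 rad and linear speed of leg below 0.02 m/s and height (world z) of riser_mid between 0.011 and 0.021 m); the arm keeps its last pose, push and grip.
It fails at once if the lever was swung beyond half way without the leg in the fingers (value of joint lever above 0.5 rad and contact force between the fingers and leg below 0.5 N).
It fails at once if the leg was clamped away from its mark (more than 8 mm off) (value of joint lever above 0.6 rad and (z of leg_mark in the frame of collar above 0.008 m or z of leg_mark in the frame of collar below -0.008 m)).
It fails at once if the riser was shoved more than 50 mm, lifted or tipped (distance of riser_mid from where it was at the start of the episode above 0.05 m or angle between riser_mid's own z axis and vertical above 0.12 rad).
It fails at once if a bystander was moved more than 50 mm or knocked over (distance of any of jar, scourer_tin, mug, bowl, soap_dish, soap_bottle, dish_brush from where it was at the start of the episode above 0.05 m or angle between any of jar, scourer_tin, mug, bowl, soap_dish, soap_bottle, dish_brush's own z axis and vertical above 0.5 rad).
It also fails if it takes over 38 s, if anything falls off the work surface, if the arm or the gripper's body presses on something with over 40 N, if the wrist force passes 120 N, or if a joint passes its speed limit or range.

### The arm

A 7-joint arm with a two-finger parallel gripper is mounted at the origin on the work surface. World frame = base frame: x ahead of the robot, y to its left, z up, the work surface at z = 0. Lengths are in mm, angles in rad, forces in N, time in s.
With the tool pointing down it reaches from about 400 to 925 mm from the base axis. Payload 5.6 kg.
Tool frame: the origin (TCP) lies on the centre line of the jaws, within the pads' length; the fingertips stand 8 mm ahead of it and the grasp point (between the pads) lies 11 mm behind it (arm.tcp_to_tips is the distance from the TCP to the fingertips, in mm); z points along the fingers, y is the direction in which the jaws open and shut (so a half turn about z gives the same grasp; the last joint's range is limited). The gripper opens to 85 mm and grips with 20 to 120 N. Pads are 22 mm wide; open, the fingers measure 114 mm over their backs; the gripper's body (76 mm by 85 mm) begins 54 mm behind the grasp point. The pads swing forward as they close: fully open they stand 13 mm farther back than shut.
Start: joints at [-1.192, 0.468, -0.012, 1.603, 0.006, 1.071, -0.056], TCP at [266.151, 593.019, 239.29] pointing down, gripper open.
Joint ranges: [-2.53, 2.53], [-0.31, 2.02], [-1.57, 1.55], [0.28, 2.44], [-1.29, 4.43], [0.15, 1.84], [-2.92, 2.92]. Speed limits (rad/s): [2.57, 2.57, 3.14, 3.14, 3.14, 3.14, 3.14].

### API

Orientations are given as a unit quaternion [x, y, z, w].
In Python, from workcell import arm, claw, inverse_kinematics, viewer, ticket gives the robot as it stands. The module is installed in compiled form; this text tells all that it offers. Calls block until the motion is done:
- arm.move_pose(position, orientation): joint-space move of the TCP to a pose.
- arm.move_straight(position, feed=150, rot=None, f_stop=None): straight line of the TCP; rot=None keeps the orientation; feed is the mean speed in mm/s. With f_stop (N) it stops when the force on the tool has changed by that much, and returns True; else False.
- arm.movej(angles): joint-space move.
- claw.move_gripper(opening, newtons=None): finger opening in mm; newtons is the grip in N (None keeps the last); returns when the fingers have stopped.
- arm.hold(seconds).
- inverse_kinematics(position, orientation): joint angles nearest the present ones, or None.
- arm.observe(): the state.
- viewer.snapshot(name): name is "scene" or "top" or "wrist"; returns a dict with "pixels" (400x640x3 uint8, red, green, blue), "mtx" (3x3 intrinsics, pixels), "rvec" (rotation vector, rad) and "tvec" (3), from world to camera coordinates, as OpenCV has them. Camera axes: x right, y down, z forward; pixel columns grow to the right and rows downward; lengths in mm; the calibration is good to about 2 mm. A picture is of the moment at which its call begins. There is no depth.
A pose or a line that the arm cannot do raises arm.PlanningError and nothing moves.
- ticket.sign_off(): hands the job in, once; it reports no verdict.
The state is a dict: "time": time; "joints": joint angles; "dq": joint speeds; "joint_torque": joint torques, N m; "eef_pos": TCP position; "orientation": TCP orientation; "force": force on the tool from outside, world axes, zero at the start; "wrist_torque": the same for the moment, N m; "opening": finger opening in mm.
Only numpy, scipy, OpenCV 4.12 (cv2) and the standard library are available. Lean on these libraries where they do the work, as an engineer would, in place of code of your own. Each camera call takes 0.05 s, during which the arm holds its last target.

## Working session

There is one attempt and no reset: what is moved stays moved. The work goes in short steps, each a Python script; the robot and the scene stay as the last script left them, time stands still between calls to the robot, and variables do not carry over. Pictures are saved under pics/ and viewed, and the job is handed in when it is done.

```bash
mkdir -p pics; python3 - <<'E'
from workcell import arm, viewer
import cv2,numpy as np,pickle
o=arm.observe();print(o['time'],o['eef_pos'],o['orientation'],o['opening'],arm.tcp_to_tips)
d={}
for n in("scene","top","wrist"):
    s=viewer.snapshot(n);d[n]=s;cv2.imwrite(f"pics/{n}0.png",s["pixels"][:,:,::-1])
    R=cv2.Rodrigues(np.array(s['rvec']))[0];print(n,s['mtx'],(-R.T@np.array(s['tvec']).ravel()))
pickle.dump(d,open('s0.pkl','wb'))
E
```

```text
0.0 [265.99155462 592.47684564 238.31624821] [ 2.09416566e-01  9.77826096e-01 -9.02705651e-04 -1.17582331e-04] 85.41244695354524 8.0
scene [[520.06383226   0.         322.70395211]
 [  0.         520.06383226 205.06116756]
 [  0.           0.           1.        ]] [1494.36942281 -340.49024657  703.85355626]
top [[390.42017729   0.         323.32788247]
 [  0.         390.42017729 201.00533688]
 [  0.           0.           1.        ]] [ 464.43824502  -93.79129414 1176.27472221]
wrist [[282.28421293   0.         316.74257787]
 [  0.         282.28421293 200.58360707]
 [  0.           0.           1.        ]] [191.59860022 625.24692427 373.33447793]
```

View pics/scene0.png

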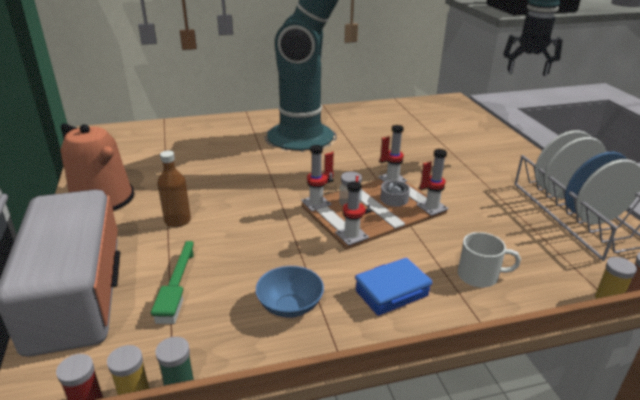

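View pics/top0.png

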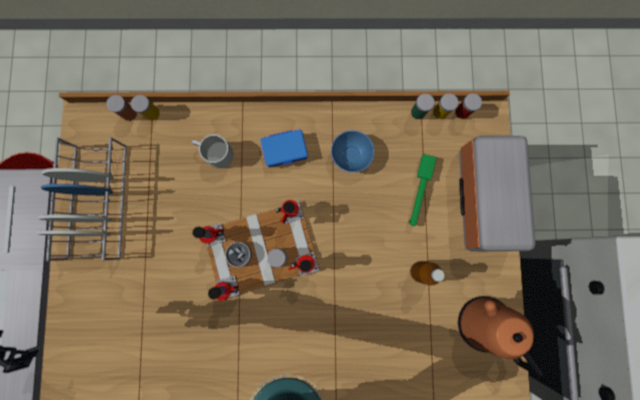

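View pics/wrist0.png

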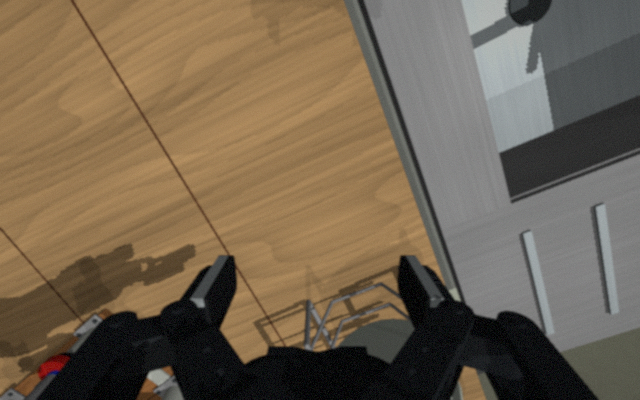

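```bash
python3 - <<'E'
import cv2
a=cv2.imread('pics/top0.png')[185:315,180:335];cv2.imwrite('pics/topc.png',cv2.resize(a,None,fx=5,fy=4.6 and 5,interpolation=cv2.INTER_CUBIC)[:600])
a=cv2.imread('pics/scene0.png')[115:250,290:460];cv2.imwrite('pics/scenec.png',cv2.resize(a,None,fx=4.4,fy=4.4,interpolation=cv2.INTER_CUBIC))
E
```

```text
(no output)
```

View pics/topc.png

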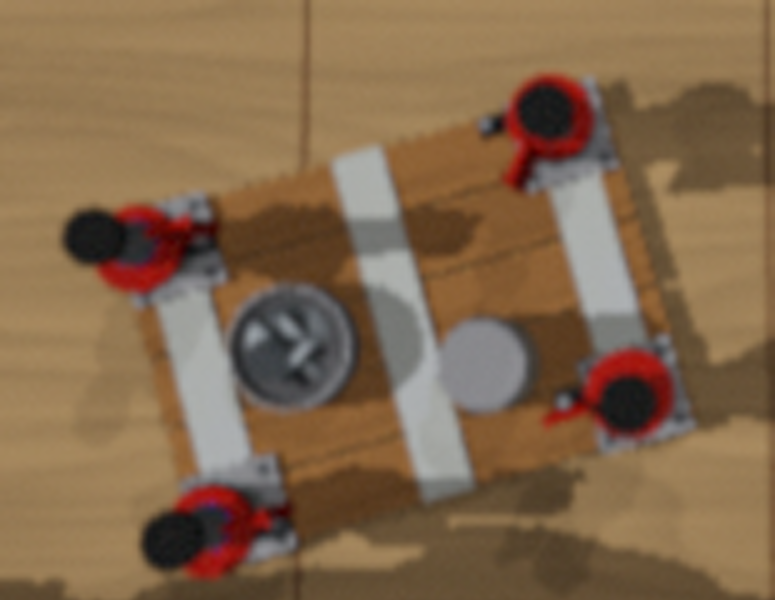

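View pics/scenec.png

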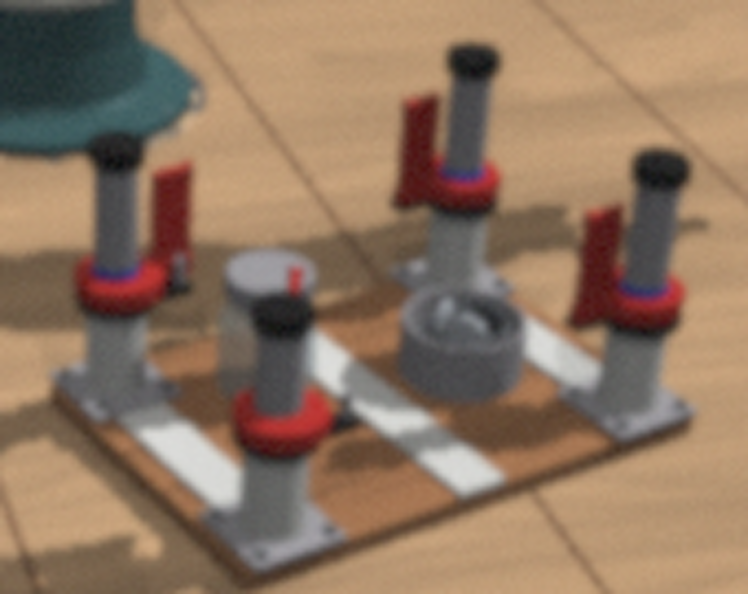

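```bash
cat > h.py <<'E'
import cv2,numpy as np
def cam(s):
    R=cv2.Rodrigues(np.array(s['rvec'],float))[0];t=np.array(s['tvec'],float).ravel();return np.array(s['mtx']),R,t
def ray(s,uv):
    K,R,t=cam(s);d=R.T@np.linalg.solve(K,[uv[0],uv[1],1.]);return -R.T@t,d
def onz(s,uv,z):
    c,d=ray(s,uv);return c+d*(z-c[2])/d[2]
def tri(s1,u1,s2,u2):
    c1,d1=ray(s1,u1);c2,d2=ray(s2,u2)
    A=np.c_[d1,-d2];k=np.linalg.lstsq(A,c2-c1,rcond=None)[0]
    p,q=c1+k[0]*d1,c2+k[1]*d2;return (p+q)/2,np.linalg.norm(p-q)
def proj(s,p):
    K,R,t=cam(s);q=K@(R@np.array(p)+t);return q[:2]/q[2]
def blobs(m,amin):
    n,l,st,c=cv2.connectedComponentsWithStats(m.astype(np.uint8));return [(c[i].round(1).tolist(),st[i].tolist()) for i in range(1,n) if st[i,4]>=amin]
E
python3 - <<'E'
import pickle
from h import *
d=pickle.load(open('s0.pkl','rb'))
for n,(x0,x1,y0,y1) in dict(top=(180,335,185,315),scene=(290,460,115,250)).items():
    P=d[n]['pixels'].astype(int);r,g,b=P[...,0],P[...,1],P[...,2]
    roi=np.zeros(r.shape,bool);roi[y0:y1,x0:x1]=1
    print(n,'black');[print(x) for x in blobs(roi&(P.max(2)<45),12)]
    print('red');[print(x) for x in blobs(roi&(r>110)&(g<60)&(b<70),8)]
E
```

```text
top black
([288.8, 206.9], [284, 203, 10, 9, 76])
([199.7, 232.1], [194, 228, 14, 9, 96])
([305.2, 265.3], [300, 261, 11, 10, 81])
([215.4, 291.9], [209, 287, 15, 11, 113])
red
([292.0, 202.0], [285, 200, 13, 6, 22])
([285.5, 213.7], [280, 206, 17, 17, 56])
([207.7, 227.4], [204, 226, 9, 3, 19])
([215.5, 229.5], [214, 229, 4, 2, 8])
([207.3, 239.7], [200, 237, 15, 7, 66])
([304.4, 258.6], [297, 255, 17, 10, 80])
([293.7, 267.6], [289, 266, 12, 4, 24])
([221.3, 284.1], [215, 282, 13, 5, 39])
([231.9, 288.6], [230, 287, 4, 4, 9])
([222.8, 296.9], [217, 294, 13, 7, 52])
scene black
([397.1, 129.3], [393, 127, 9, 6, 45])
([315.8, 149.5], [311, 146, 10, 8, 64])
([439.6, 153.9], [435, 151, 10, 7, 57])
([353.4, 187.0], [348, 183, 13, 9, 88])
([433.8, 189.8], [430, 189, 9, 3, 12])
red
([328.9, 154.4], [326, 154, 7, 2, 8])
([396.8, 157.0], [391, 154, 12, 5, 29])
([319.0, 178.6], [307, 173, 22, 10, 107])
([437.7, 183.8], [431, 181, 13, 5, 40])
([355.0, 210.8], [344, 204, 22, 11, 118])
```

```bash
python3 - <<'E'
import pickle
from h import *
d=pickle.load(open('s0.pkl','rb'));T,S=d['top'],d['scene']
# slipped(+x,-y) ; (289,207) ; others
pr={'slip':((288.8,206.9),(353.4,187)),'B':((199.7,232.1),(439.6,153.9)),'C':((305.2,265.3),(315.8,149.5)),'D':((215.4,291.9),(397.1,129.3))}
F={}
for k,(a,b) in pr.items():
    p,e=tri(T,a,S,b);F[k]=p;print(k,p.round(1),round(e,1),onz(T,a,164).round(1))
# ring: red bbox in top
P=T['pixels'].astype(int);r,g,b=P[...,0],P[...,1],P[...,2]
red=(r>90)&(g<75)&(b<80)
for nm,(x0,x1,y0,y1) in dict(slip=(275,300,198,222),B=(197,225,224,246),C=(286,314,252,275),D=(210,238,280,303)).items():
    ys,xs=np.nonzero(red[y0:y1,x0:x1]);xs+=x0;ys+=y0
    h=cv2.convexHull(np.c_[xs,ys].astype(np.float32));print(nm,xs.min(),xs.max(),ys.min(),ys.max())
p={k:F[k][:2] for k in F}
print([ (i+j,round(float(np.linalg.norm(p[i]-p[j])),1)) for i,j in (('slip','B'),('slip','C'),('B','D'),('C','D'))])
for f in (0,):
  # riser rot: y axis dir from slip->B, C->D
  v=(p['B']-p['slip']+p['D']-p['C']);w=p['slip']-p['C']+p['B']-p['D']
  print('yaw',np.degrees(np.arctan2(-v[0],v[1])),np.degrees(np.arctan2(w[1],w[0])))
E
```

```text
slip [581.5 -16.5 139.6] 0.5 [578.6 -18.5 164. ]
B [516.2 213.8 159.2] 3.3 [515.3 210.7 164. ]
C [427.8 -60.2 160.5] 0.5 [427.9 -60.6 164. ]
D [364.  169.2 160.1] 3.1 [363.9 166.7 164. ]
slip 276 298 200 221
B 199 224 225 243
C 286 313 252 272
D 212 237 281 302
[('slipB', 239.4), ('slipC', 159.7), ('BD', 158.5), ('CD', 238.2)]
yaw 15.685162209730048 16.11035908378223
```

```bash
cat >> h.py <<'E'
def quat(phi):  # jaw line (tool y) at world angle phi rad, tool down
    t=(phi+np.pi/2)/2;return [np.cos(t),np.sin(t),0.,0.]
E
python3 - <<'E'
import pickle
from h import *
from workcell import arm,viewer,inverse_kinematics
d=pickle.load(open('s0.pkl','rb'));T=d['top']
P=T['pixels'].astype(int);r,g,b=P[...,0],P[...,1],P[...,2]
red=(r>90)&(g<75)&(b<80)
ys,xs=np.nonzero(red[198:226,275:300]);L=np.array([581.5,-16.5])
for x,y in zip(xs+275,ys+198):
    q=onz(T,(x,y),125)[:2]-L
    if np.hypot(*q)>31: print(x,y,q.round(1),np.degrees(np.arctan2(q[1],q[0])).round())
for ph in (49,229):
    for k in (0,-45,-85,-120):
        j=inverse_kinematics([581.5,-16.5,150],quat(np.radians(ph+k)));print(ph,k,None if j is None else np.round(j,2))
E
```

```text
276 211 [-9.3 35.4] 105.0
276 212 [-12.   35.4] 109.0
277 212 [-12.   32.7] 110.0
278 212 [-12.1  30. ] 112.0
282 217 [-25.7  19.1] 143.0
281 218 [-28.4  21.8] 142.0
282 218 [-28.4  19.1] 146.0
283 218 [-28.4  16.4] 150.0
280 219 [-31.1  24.5] 142.0
281 219 [-31.1  21.8] 145.0
282 219 [-31.1  19.1] 148.0
283 219 [-31.1  16.4] 152.0
280 220 [-33.8  24.5] 144.0
281 220 [-33.8  21.8] 147.0
282 220 [-33.8  19.1] 151.0
283 220 [-33.8  16.4] 154.0
280 221 [-36.5  24.5] 146.0
281 221 [-36.5  21.8] 149.0
282 221 [-36.5  19.1] 152.0
281 222 [-39.2  21.8] 151.0
282 222 [-39.2  19.1] 154.0
282 223 [-41.9  19.1] 156.0
283 223 [-41.9  16.4] 159.0
284 223 [-42.   13.7] 162.0
49 0 [-0.33  0.48  0.39  1.87 -0.24  0.84  1.03]
49 -45 [-0.44  0.5   0.54  1.88 -0.33  0.86  0.33]
49 -85 [-0.51  0.52  0.63  1.88 -0.39  0.87 -0.31]
49 -120 [-0.54  0.53  0.67  1.88 -0.42  0.88 -0.9 ]
229 0 [-0.9   0.91  1.34  1.9  -0.97  1.19 -1.48]
229 -45 [-0.9   0.91  1.34  1.9  -0.97  1.19 -2.27]
229 -85 [-0.07  0.46  0.06  1.85 -0.03  0.83  2.51]
229 -120 [-0.19  0.46  0.2   1.86 -0.12  0.83  1.98]
```

```bash
python3 - <<'E'
import pickle
from h import *
from workcell import arm,viewer
arm.move_pose([581.5,-16.5,265],quat(np.radians(44)))
o=arm.observe();print(o['time'],o['eef_pos'],o['joints'],o['force'])
d={}
for n in ('wrist','scene'):
    s=viewer.snapshot(n);d[n]=s
    cv2.imwrite(f'pics/{n}1.png',s['pixels'][:,:,::-1])
pickle.dump(d,open('s1.pkl','wb'))
E
```

```text
2.5917 [581.61416934 -15.07352308 264.84279147] [-0.43282115  0.34406756  0.50771509  1.77546536 -0.18847198  1.07046001
  0.91106126] [0.48375061 0.67059309 0.66233217]
```

View pics/wrist1.png

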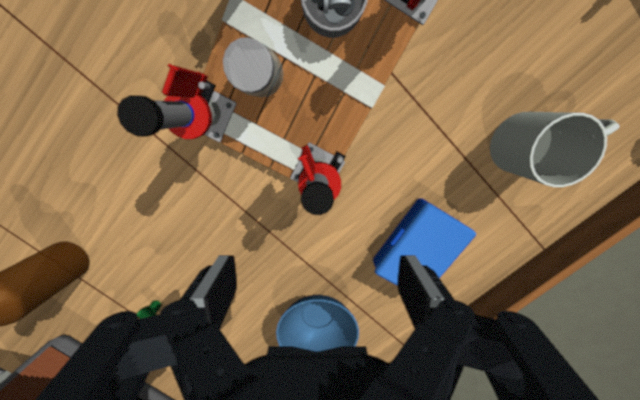

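```bash
python3 - <<'E'
import pickle
from h import *
d=pickle.load(open('s1.pkl','rb'));W=d['wrist'];T=pickle.load(open('s0.pkl','rb'));
P=W['pixels'].astype(int);r,g,b=P[...,0],P[...,1],P[...,2]
roi=np.zeros(r.shape,bool);roi[140:225,285:350]=1
bl=blobs(roi&(P.max(2)<45),12);print(bl)
rb=blobs(roi&(r>90)&(g<60)&(b<70),8);print(rb)
c=[x for x in bl if x[1][4]>200][0][0]
print(tri(W,c,T['top'],(288.8,206.9)),tri(W,c,T['scene'],(353.4,187)))
for z in (135,140,145,150):print(z,onz(W,c,z).round(1))
roi2=np.zeros(r.shape,bool);roi2[70:140,110:170]=1
bl=blobs(roi2&(P.max(2)<45),12);print(bl)
c=max(bl,key=lambda x:x[1][4])[0];print('C',onz(W,c,160),tri(W,c,T['top'],(305.2,265.3)))
a=W['pixels'][130:225,270:365,::-1];cv2.imwrite('pics/w1c.png',cv2.resize(a,None,fx=6,fy=6,interpolation=cv2.INTER_CUBIC))
E
```

```text
[([335.2, 160.9], [331, 153, 9, 16, 61]), ([316.8, 197.5], [302, 182, 31, 32, 771])]
[([317.4, 172.0], [298, 145, 43, 55, 920])]
(array([581.58859733, -16.84210305, 145.29673349]), np.float64(1.792885411038472)) (array([583.54815378, -17.28455778, 140.94156088]), np.float64(0.6158388632405091))
135 [584.8 -19.  135. ]
140 [583.6 -17.8 140. ]
145 [582.5 -16.6 145. ]
150 [581.4 -15.5 150. ]
[([140.7, 115.5], [119, 97, 47, 39, 1379])]
C [427.46581928 -62.65465822 160.        ] (array([428.32129295, -60.90694764, 163.2200562 ]), np.float64(1.1235819636755775))
```

View pics/w1c.png

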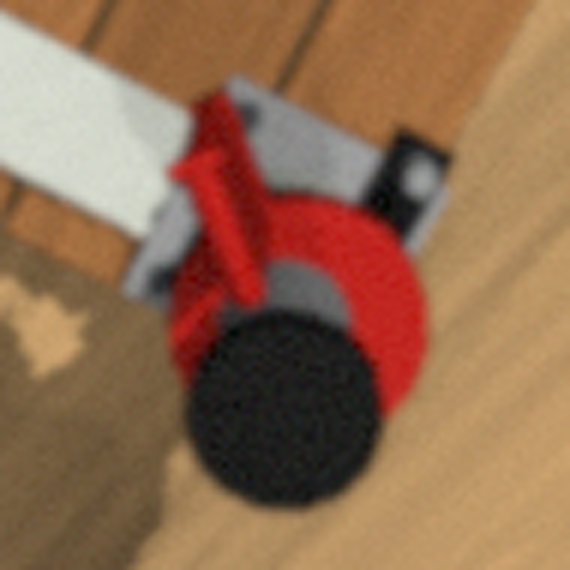

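```bash
python3 - <<'E'
import pickle
from h import *
W=pickle.load(open('s1.pkl','rb'))['wrist']
a=onz(W,(270+250/6,130+300/6),148);b=onz(W,(270+197/6,130+165/6),148);v=b-a
print(a,b,np.linalg.norm(v),np.degrees(np.arctan2(v[1],v[0])))
L=np.array([582,-16.8,0])
for q in(a,b):
    v=q-L;print(np.hypot(*v[:2]),np.degrees(np.arctan2(v[1],v[0])))
pk=onz(W,(270+422/6,130+172/6),94);v=pk-L;print('peg',pk,np.hypot(*v[:2]),np.degrees(np.arctan2(v[1],v[0])))
E
```

```text
[566.68043629  -7.09648037 148.        ] [546.64321057   2.3563051  148.        ] 22.15503481386276 154.74388034965386
18.134148050583924 147.64954218647875
40.212766428942075 151.55116951691585
peg [581.4702922   21.23874519  94.        ] 38.04243323378922 90.79781967807261
```

```bash
python3 - <<'E'
from h import *
from workcell import arm,viewer,claw
q=quat(np.radians(47))
arm.move_straight([582.2,-16.8,180],feed=120,rot=q);arm.hold(.2)
o=arm.observe();print(o['time'],o['eef_pos'],o['orientation'],o['force'])
e=np.array([582.2,-16.8])-o['eef_pos'][:2]
print(arm.move_straight([582.2+e[0],-16.8+e[1],113.5],feed=60,rot=q,f_stop=12));arm.hold(.2)
o=arm.observe();print(o['time'],o['eef_pos'],o['force'])
for n in ('wrist','scene'):
    cv2.imwrite(f'pics/{n}2.png',viewer.snapshot(n)['pixels'][:,:,::-1])
a=cv2.imread('pics/scene2.png')[115:250,290:460];cv2.imwrite('pics/scene2c.png',cv2.resize(a,None,fx=4.4,fy=4.4,interpolation=cv2.INTER_CUBIC))
E
```

```text
3.75 [582.68525576 -16.76336625 180.82036573] [3.66500496e-01 9.30417534e-01 4.04000645e-04 6.60141665e-04] [ 0.78488019  0.08750684 -0.76511339]
False
5.2083 [581.89818114 -16.80155998 113.82479895] [ 0.52647177 -0.0856576   0.15918907]
```

View pics/wrist2.png

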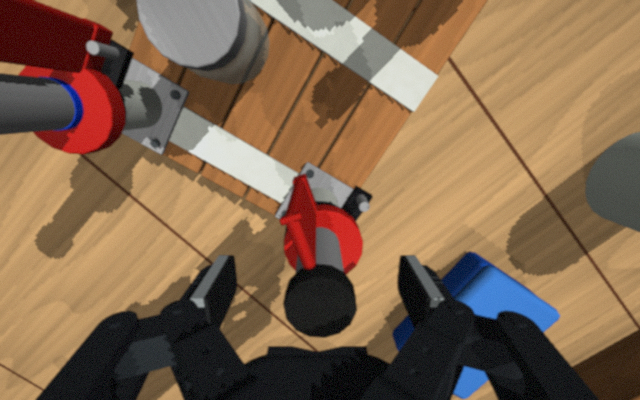

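View pics/scene2c.png

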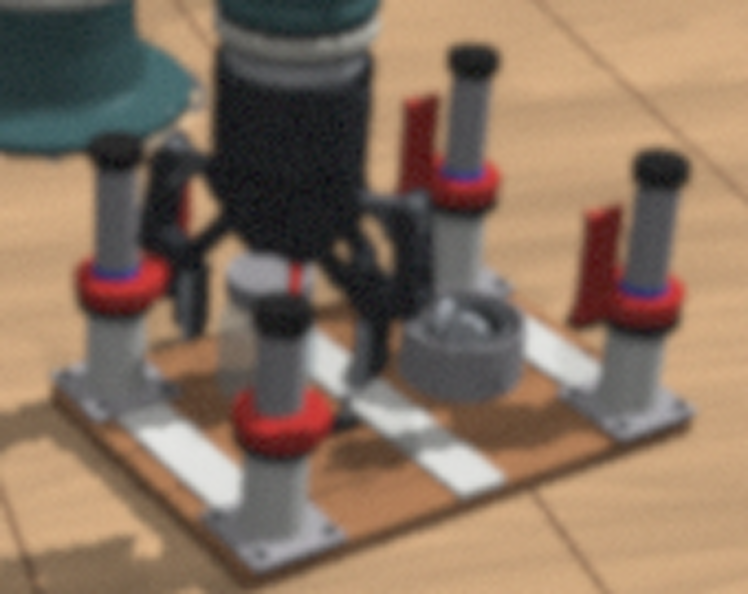

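```bash
python3 - <<'E'
from h import *
from workcell import arm,viewer,claw
W=viewer.snapshot('wrist')
for z in (144,124,113.8):print(z,proj(W,[581.9,-16.8,z]).round(1))
P=W['pixels'].astype(int);r=P.max(2)<45;roi=np.zeros(r.shape,bool);roi[255:340,275:365]=1
b=max(blobs(roi&r,50),key=lambda x:x[1][4]);print(b)
claw.move_gripper(10,50);arm.hold(.2)
o=arm.observe();print(o['time'],o['eef_pos'],o['force'],o['wrist_torque'],o['opening'])
for n in ('wrist','scene'):
    cv2.imwrite(f'pics/{n}3.png',viewer.snapshot(n)['pixels'][:,:,::-1])
a=cv2.imread('pics/scene3.png')[115:250,290:460];cv2.imwrite('pics/scene3c.png',cv2.resize(a,None,fx=4.4,fy=4.4,interpolation=cv2.INTER_CUBIC))
E
```

```text
144 [318.1 298.5]
124 [317.9 273.1]
113.8 [317.8 262.6]
([319.9, 301.0], [285, 265, 71, 72, 3966])
6.125 [582.12462257 -16.55600039 113.77487503] [0.90300678 1.38872649 2.69022748] [ 0.25629032 -0.16762928 -0.06197395] 29.480466656829243
```

View pics/wrist3.png

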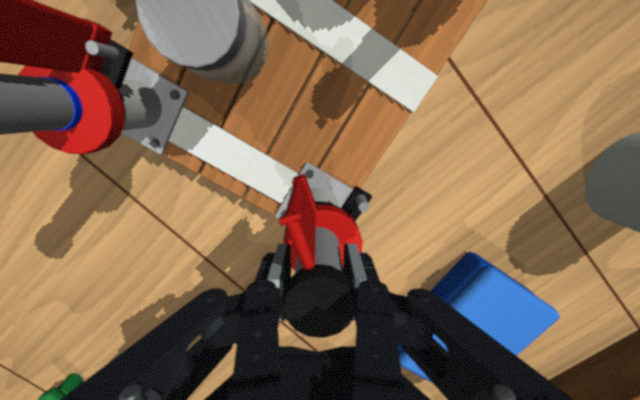

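View pics/scene3c.png

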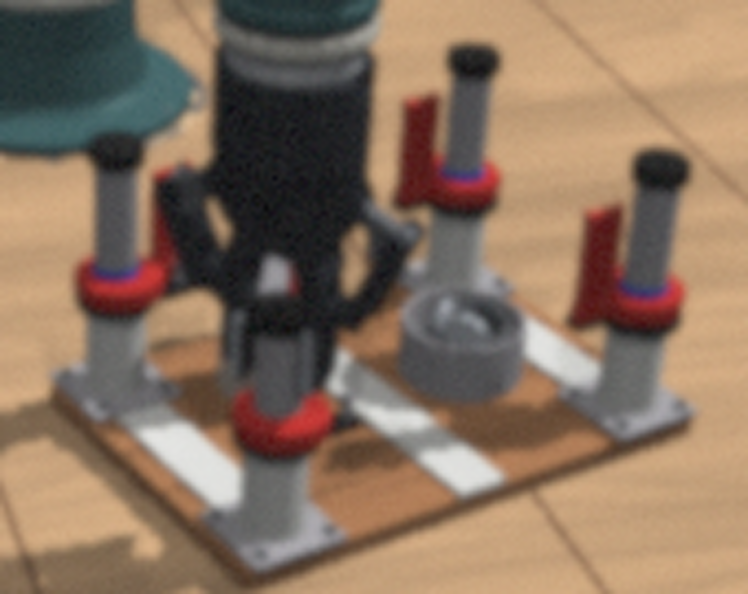

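```bash
python3 - <<'E'
from h import *
from workcell import arm,viewer,claw
for i in range(3):
    arm.hold(.1);o=arm.observe();print(o['time'],o['opening'],o['force'].round(2) if hasattr(o['force'],'round') else o['force'])
a=cv2.imread('pics/wrist3.png')[160:400,220:420];cv2.imwrite('pics/w3c.png',cv2.resize(a,None,fx=2.5,fy=2.5,interpolation=cv2.INTER_CUBIC))
E
```

```text
6.325 29.673717341667896 [0.89 1.48 3.27]
6.425 29.392128377051495 [0.87 1.36 3.6 ]
6.525 29.94320832985021 [1.34 0.91 3.03]
```

View pics/w3c.png

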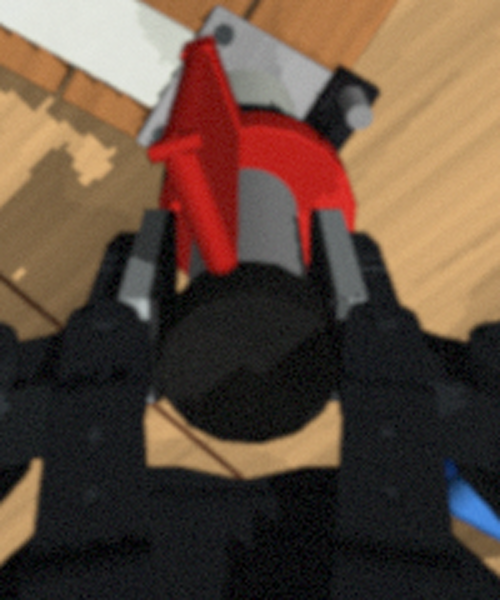

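```bash
python3 - <<'E'
from h import *
from workcell import arm,viewer,claw
claw.move_gripper(50)
o=arm.observe();print(o['time'],o['opening'],o['eef_pos'])
print(arm.move_straight([582.2,-16.8,106.5],feed=40,f_stop=12));arm.hold(.1)
claw.move_gripper(10,50);arm.hold(.2)
o=arm.observe();print(o['time'],o['eef_pos'],o['force'],o['wrist_torque'],o['opening'])
for n in ('wrist','scene'):
    cv2.imwrite(f'pics/{n}4.png',viewer.snapshot(n)['pixels'][:,:,::-1])
a=cv2.imread('pics/scene4.png')[115:250,290:460];b=cv2.resize(a,(540,430),interpolation=cv2.INTER_CUBIC)
c=cv2.imread('pics/wrist4.png')[160:400,220:340+80];cv2.imwrite('pics/c4.png',np.vstack([b[:,100:440]]))
cv2.imwrite('pics/w4c.png',cv2.resize(c,None,fx=2.5,fy=2.5,interpolation=cv2.INTER_CUBIC))
E
```

```text
6.8583 49.65304156837921 [581.11163882 -17.23352464 113.05696698]
False
7.8167 [582.54871645 -16.60381378 106.75863853] [0.2242759  0.80042634 2.43933719] [ 0.18517407 -0.08019422 -0.02101461] 26.899251150440175
```

View pics/w4c.png

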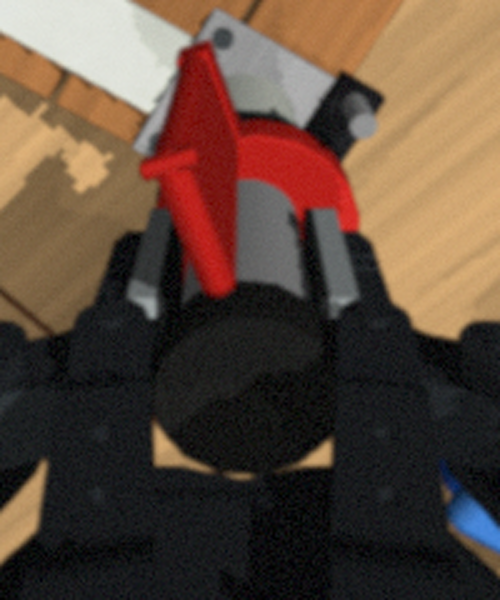

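View pics/c4.png

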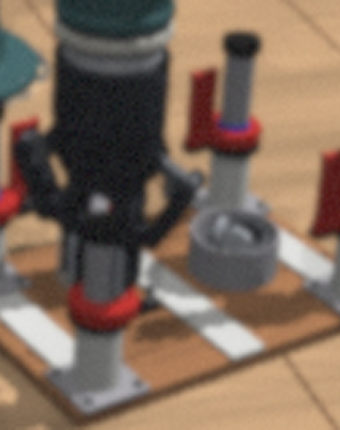

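```bash
python3 - <<'E'
from h import *
from workcell import arm,viewer,claw
o=arm.observe();p=o['eef_pos']
print(arm.move_straight([582.4,-16.7,p[2]+12],feed=30,f_stop=25));arm.hold(.2)
o=arm.observe();print(o['time'],o['eef_pos'],o['force'],o['wrist_torque'],o['opening'])
for n in ('wrist','scene'):
    cv2.imwrite(f'pics/{n}5.png',viewer.snapshot(n)['pixels'][:,:,::-1])
a=cv2.imread('pics/scene5.png')[165:245,310:400];cv2.imwrite('pics/c5.png',cv2.resize(a,None,fx=6,fy=6,interpolation=cv2.INTER_CUBIC))
c=cv2.imread('pics/wrist5.png')[160:400,220:420]
cv2.imwrite('pics/w5c.png',cv2.resize(c,None,fx=2.5,fy=2.5,interpolation=cv2.INTER_CUBIC))
E
```

```text
False
8.675 [582.35540724 -16.67045216 118.66294199] [ 0.72927587  1.90334685 -0.38491659] [ 0.21100201 -0.21641523 -0.02744094] 27.0836387724528
```

View pics/w5c.png

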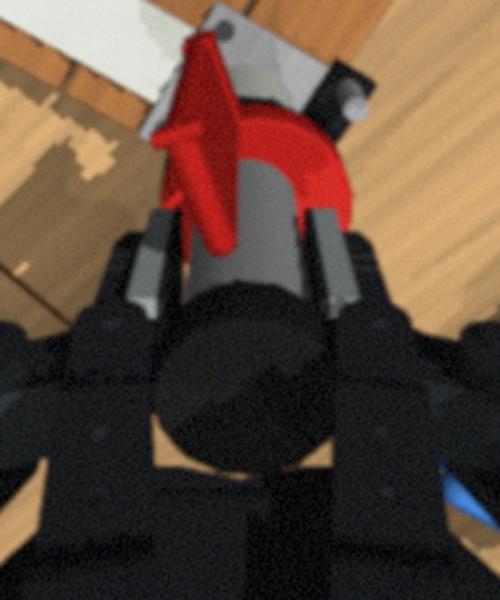

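View pics/c5.png

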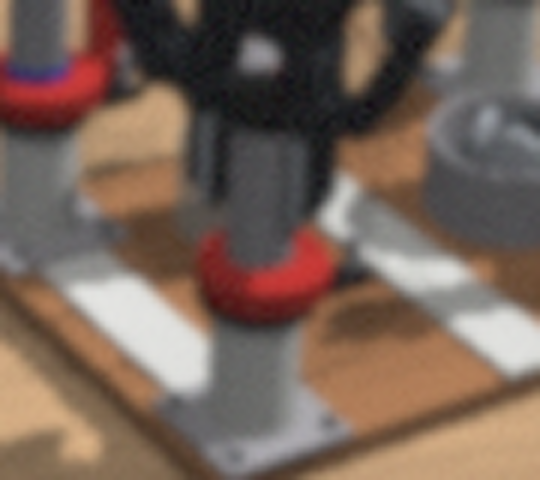

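```bash
cat > look.py <<'E'
from h import *
from workcell import arm,viewer
import sys
def look(k):
    o=arm.observe();print(o['time'],np.round(o['eef_pos'],2),np.round(o['force'],2),np.round(o['wrist_torque'],2),round(o['opening'],1))
    for n in ('wrist','scene'):
        s=viewer.snapshot(n);cv2.imwrite(f'pics/{n}{k}.png',s['pixels'][:,:,::-1])
        P=s['pixels'].astype(int);r,g,b=P[...,0],P[...,1],P[...,2]
        m=(b>r+20)&(b>g+25)
        roi=np.zeros(m.shape,bool)
        if n=='scene': roi[195:218,338:370]=1
        else: roi[200:300,285:365]=1
        ys,xs=np.nonzero(m&roi);print(n,'blue',len(ys),(xs.min(),xs.max(),ys.min(),ys.max()) if len(ys) else '')
    a=cv2.imread(f'pics/scene{k}.png')[165:245,310:400];cv2.imwrite(f'pics/c{k}.png',cv2.resize(a,None,fx=6,fy=6,interpolation=cv2.INTER_CUBIC))
    c=cv2.imread(f'pics/wrist{k}.png')[160:400,220:420];cv2.imwrite(f'pics/w{k}c.png',cv2.resize(c,None,fx=2.5,fy=2.5,interpolation=cv2.INTER_CUBIC))
E
python3 - <<'E'
from look import *
print(arm.move_straight([582.4,-16.7,106.75+18],feed=30,f_stop=25));arm.hold(.15)
look(6)
E
```

```text
False
9.275 [582.42 -16.67 124.79] [ 0.81  0.78 -0.6 ] [ 0.19 -0.22 -0.04] 27.1
wrist blue 78 (np.int64(316), np.int64(337), np.int64(220), np.int64(238))
scene blue 1 (np.int64(356), np.int64(356), np.int64(208), np.int64(208))
```

View pics/c6.png

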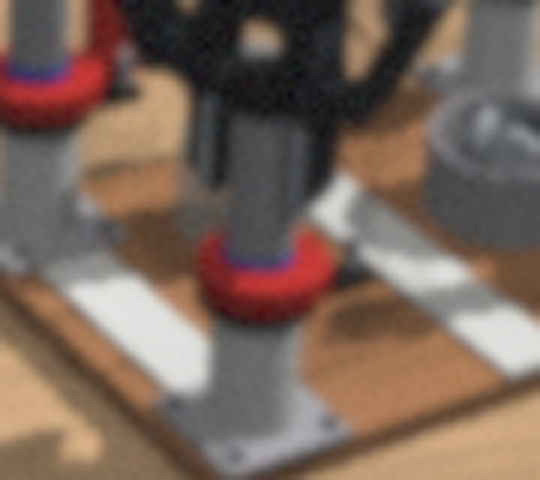

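View pics/w6c.png

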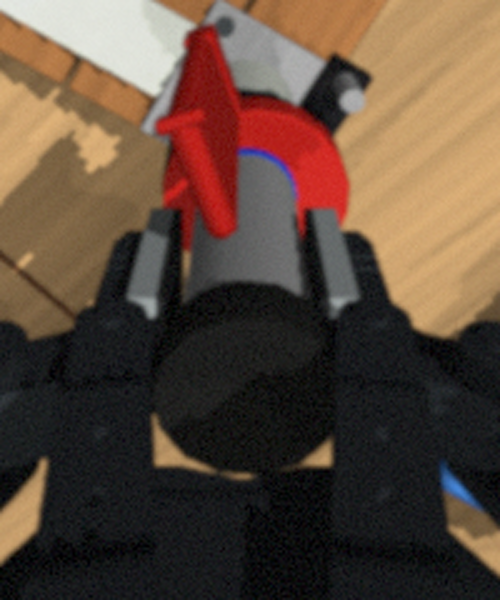

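```bash
python3 - <<'E'
from look import *
s=viewer.snapshot('wrist');c,_=ray(s,(320,200));L=np.array([582.3,-16.7]);v=c[:2]-L;v/=np.linalg.norm(v)
print(c,np.degrees(np.arctan2(v[1],v[0])))
for z in (92,94,97,99):print(z,proj(s,[*(L+12.5*v),z]).round(2))
P=s['pixels']
for y in range(214,230):print(y,P[y,324:332:2].tolist())
E
```

```text
[522.76883512  38.10989618 259.65134399] 137.364462858393
92 [317.34 218.23]
94 [317.35 219.42]
97 [317.36 221.26]
99 [317.37 222.53]
214 [[184, 33, 30], [182, 31, 22], [181, 28, 24], [183, 32, 28]]
215 [[183, 31, 24], [181, 30, 23], [182, 31, 25], [180, 32, 23]]
216 [[186, 35, 33], [185, 36, 34], [185, 33, 29], [182, 31, 24]]
217 [[187, 41, 34], [187, 41, 32], [183, 30, 28], [182, 31, 24]]
218 [[181, 31, 41], [181, 31, 29], [184, 34, 26], [185, 34, 33]]
219 [[155, 31, 84], [174, 37, 61], [182, 31, 30], [181, 24, 24]]
220 [[102, 44, 138], [134, 32, 103], [171, 34, 62], [184, 34, 31]]
221 [[56, 60, 164], [84, 50, 149], [134, 33, 107], [176, 30, 59]]
222 [[73, 86, 154], [58, 69, 169], [84, 48, 154], [147, 38, 106]]
223 [[95, 97, 126], [79, 91, 149], [58, 68, 171], [103, 50, 151]]
224 [[103, 105, 107], [97, 100, 117], [83, 94, 153], [68, 63, 167]]
225 [[105, 104, 104], [109, 108, 111], [99, 106, 123], [80, 92, 160]]
226 [[105, 103, 104], [107, 103, 106], [112, 113, 115], [97, 101, 132]]
227 [[106, 105, 106], [109, 109, 110], [111, 109, 109], [109, 111, 117]]
228 [[103, 101, 100], [105, 105, 106], [111, 109, 110], [111, 109, 109]]
229 [[106, 106, 106], [104, 105, 106], [110, 109, 109], [111, 111, 109]]
```

```bash
python3 - <<'E'
from look import *
arm.move_straight([582.4,-16.7,126.0],feed=20);arm.hold(.15)
look(7)
P=cv2.imread('pics/wrist7.png')[...,::-1]
for y in range(216,227):print(y,P[y,322:328:2].tolist())
s=cv2.imread('pics/scene7.png')[...,::-1];
for y in range(204,214):print(y,s[y,353:357].tolist(), s[y-31,315:319].tolist())
E
```

```text
9.825 [582.4  -16.76 126.  ] [ 0.35  0.34 -1.  ] [ 0.18 -0.15 -0.  ] 27.3
wrist blue 93 (np.int64(316), np.int64(337), np.int64(219), np.int64(236))
scene blue 11 (np.int64(349), np.int64(357), np.int64(207), np.int64(208))
216 [[184, 32, 27], [186, 34, 30], [185, 36, 29]]
217 [[175, 33, 42], [180, 29, 30], [184, 41, 29]]
218 [[145, 32, 88], [164, 34, 70], [178, 31, 44]]
219 [[90, 39, 134], [117, 35, 118], [154, 32, 90]]
220 [[43, 48, 161], [62, 48, 155], [104, 46, 139]]
221 [[52, 71, 169], [35, 58, 165], [47, 51, 166]]
222 [[85, 91, 140], [76, 88, 157], [53, 72, 176]]
223 [[99, 101, 110], [94, 97, 125], [81, 92, 152]]
224 [[98, 98, 100], [104, 104, 104], [103, 107, 123]]
225 [[101, 101, 101], [103, 104, 103], [106, 106, 110]]
226 [[104, 102, 103], [105, 106, 106], [107, 107, 109]]
204 [[81, 81, 82], [84, 82, 85], [78, 78, 80], [85, 82, 86]] [[76, 76, 77], [79, 80, 81], [83, 84, 86], [84, 84, 86]]
205 [[78, 78, 79], [80, 79, 81], [76, 76, 80], [87, 86, 92]] [[80, 79, 82], [80, 78, 82], [81, 79, 83], [86, 85, 89]]
206 [[80, 79, 83], [79, 78, 82], [81, 79, 86], [87, 85, 99]] [[73, 75, 
[... 223 characters left out ...]
6, 119]] [[62, 53, 95], [68, 57, 98], [70, 55, 100], [80, 57, 110]]
209 [[95, 54, 107], [95, 54, 105], [101, 52, 102], [115, 52, 105]] [[105, 48, 89], [103, 47, 91], [112, 54, 96], [124, 51, 100]]
210 [[148, 53, 89], [149, 53, 87], [151, 52, 80], [159, 50, 77]] [[152, 47, 68], [150, 47, 70], [158, 52, 75], [166, 53, 74]]
211 [[180, 52, 63], [182, 55, 63], [185, 55, 61], [185, 51, 56]] [[176, 52, 55], [176, 51, 57], [180, 54, 57], [182, 52, 55]]
212 [[187, 54, 53], [190, 54, 54], [190, 55, 53], [189, 53, 52]] [[166, 50, 47], [165, 44, 43], [172, 51, 51], [170, 49, 46]]
213 [[166, 46, 42], [172, 50, 50], [172, 49, 49], [175, 54, 52]] [[131, 39, 38], [135, 41, 41], [138, 44, 40], [138, 39, 39]]
```

View pics/c7.png

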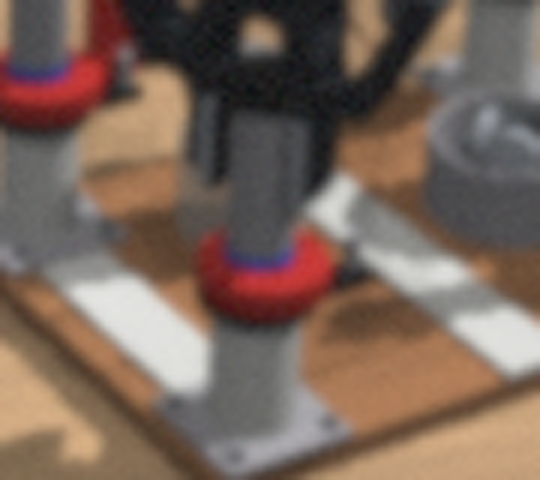

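```bash
python3 - <<'E'
from look import *
arm.hold(.25)
for ph in (27,7):
    print(arm.move_straight([582.4,-16.7,126.1],feed=30,rot=quat(np.radians(ph)),f_stop=30))
    o=arm.observe();print(ph,o['time'],np.round(o['eef_pos'],1),np.round(o['force'],1),np.round(o['wrist_torque'],2),round(o['opening'],1))
look(8)
E
```

```text
False
27 10.675 [582.2 -16.6 126. ] [ 0.2  0.3 -1.5] [ 0.03 -0.1  -0.01] 26.9
False
7 11.175 [582.2 -17.  126.1] [ 0.  -0.4 -1.5] [-0.23  0.1  -0.01] 27.5
11.175 [582.21 -17.02 126.05] [ 0.05 -0.37 -1.53] [-0.23  0.1  -0.01] 27.5
wrist blue 160 (np.int64(298), np.int64(336), np.int64(218), np.int64(236))
scene blue 11 (np.int64(349), np.int64(357), np.int64(207), np.int64(208))
```

View pics/w8c.png

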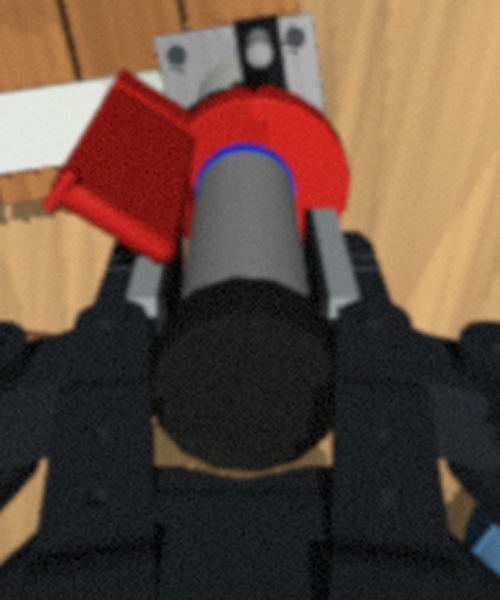

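View pics/c8.png

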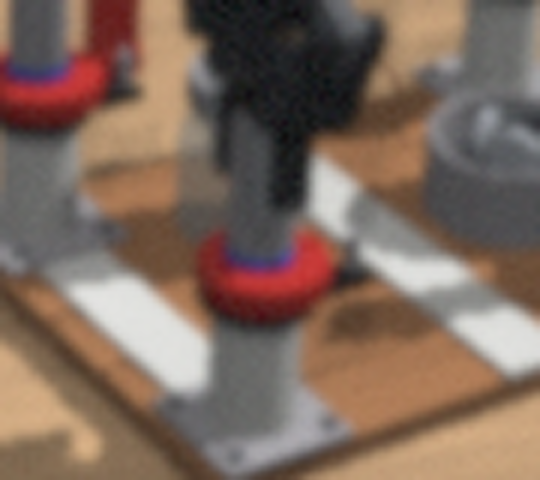

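```bash
python3 - <<'E'
from look import *
for ph in (-5,-15,-23,-30):
    st=arm.move_straight([582.4,-16.7,126.1],feed=30,rot=quat(np.radians(ph)),f_stop=35)
    o=arm.observe();print(ph,st,o['time'],np.round(o['eef_pos'],1),np.round(o['force'],1),np.round(o['wrist_torque'],2),round(o['opening'],1))
    if st: break
look(9)
E
```

```text
-5 False 11.6333 [582.2 -16.7 126. ] [-0.7 -0.5 -0.2] [-0.11  0.22  0.06] 27.1
-15 False 11.9583 [582.2 -16.4 126. ] [-0.3  0.6 -1. ] [0.01 0.39 0.01] 26.6
-23 False 12.25 [582.3 -16.4 126. ] [-1.4  1.4 -0.4] [ 0.13  0.43 -0.05] 27.0
-30 False 12.525 [582.3 -16.3 126. ] [-1.  -0.4  0.4] [0.31 0.43 0.01] 27.3
12.525 [582.33 -16.32 126.  ] [-1.03 -0.41  0.4 ] [0.31 0.43 0.01] 27.3
wrist blue 146 (np.int64(298), np.int64(336), np.int64(219), np.int64(237))
scene blue 11 (np.int64(349), np.int64(357), np.int64(207), np.int64(208))
```

View pics/w9c.png

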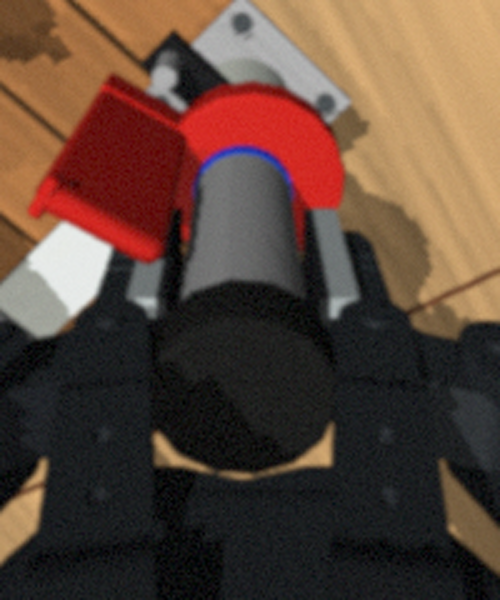

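View pics/c9.png

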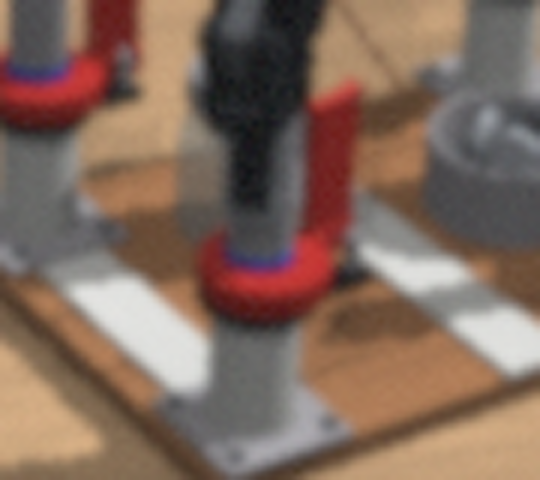

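```bash
python3 - <<'E'
from look import *
for ph in (-34,-38,-41):
    st=arm.move_straight([582.4,-16.7,126.1],feed=20,rot=quat(np.radians(ph)),f_stop=20);arm.hold(.1)
    o=arm.observe();q=o['orientation'];print(ph,st,o['time'],np.round(o['eef_pos'],1),np.round(o['force'],1),np.round(o['wrist_torque'],2),round(np.degrees(2*np.arctan2(q[1],q[0]))-90,1),round(o['opening'],1))
    if st or np.linalg.norm(o['force'])>8: break
look(10)
E
```

```text
-34 False 12.975 [582.3 -16.4 126. ] [-1.5  2.4 -0.8] [0.48 0.45 0.02] -33.9 26.9
-38 False 13.325 [582.3 -16.5 126.1] [-2.   2.6 -0.5] [0.51 0.53 0.09] -37.9 27.2
-41 False 13.675 [582.3 -16.5 126.1] [-1.1  2.4 -0.8] [0.53 0.61 0.01] -40.9 27.2
13.675 [582.33 -16.54 126.05] [-1.1   2.38 -0.77] [0.53 0.61 0.01] 27.2
wrist blue 142 (np.int64(298), np.int64(335), np.int64(219), np.int64(235))
scene blue 11 (np.int64(349), np.int64(357), np.int64(207), np.int64(208))
```

View pics/w10c.png

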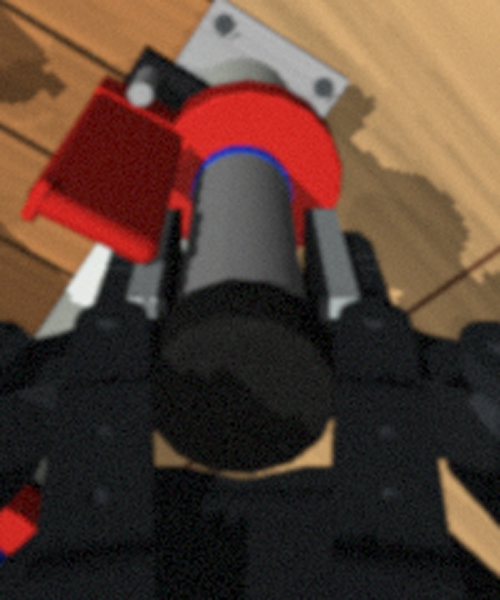

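View pics/c10.png

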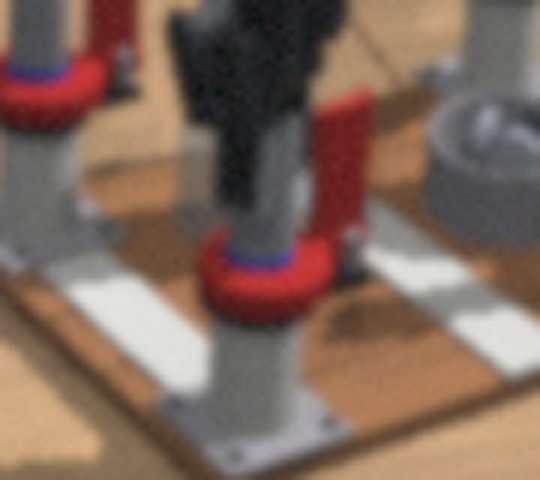

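```bash
python3 - <<'E'
from look import *
for ph in (-43,-45,-47,-49,-51):
    st=arm.move_straight([582.4,-16.7,126.1],feed=20,rot=quat(np.radians(ph)),f_stop=12);arm.hold(.1)
    o=arm.observe();q=o['orientation'];print(ph,st,o['time'],np.round(o['eef_pos'],1),np.round(o['force'],1),np.round(o['wrist_torque'],2),round(np.degrees(2*np.arctan2(q[1],q[0]))-90,1),np.round(o['joint_torque'][6],2))
    if st or np.linalg.norm(o['force'])>9: break
look(11)
E
```

```text
-43 False 14.125 [582.3 -16.6 126.1] [-2.4  3.7 -1. ] [0.65 0.67 0.03] -42.9 -0.03
-45 False 14.475 [582.3 -16.6 126.1] [-3.5  3.3 -0.9] [0.67 0.8  0.01] -44.9 -0.05
-47 False 14.825 [582.1 -17.  126.1] [-3.7  2.4  1.6] [0.49 1.07 0.16] -47.0 -0.14
-49 False 15.175 [581.7 -17.1 126. ] [-6.   1.4  1.5] [0.43 1.42 0.22] -49.0 -0.2
-51 False 15.525 [581.4 -17.4 126.1] [-5.7 -0.   2.5] [0.36 1.73 0.38] -51.0 -0.33
15.525 [581.4  -17.35 126.08] [-5.74 -0.02  2.45] [0.36 1.73 0.38] 26.7
wrist blue 152 (np.int64(297), np.int64(335), np.int64(217), np.int64(235))
scene blue 10 (np.int64(349), np.int64(357), np.int64(207), np.int64(208))
```

View pics/w11c.png

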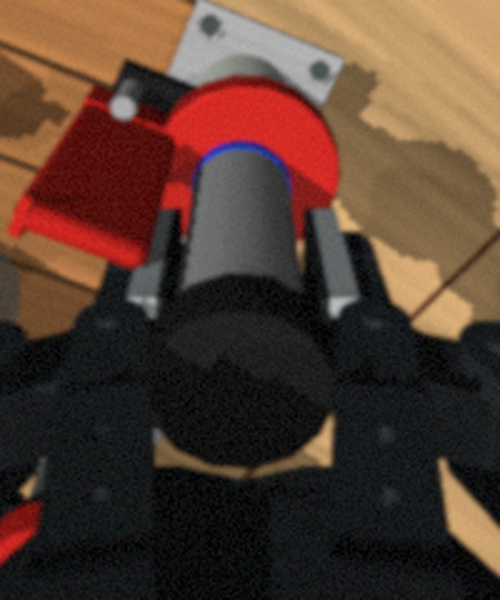

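View pics/c11.png

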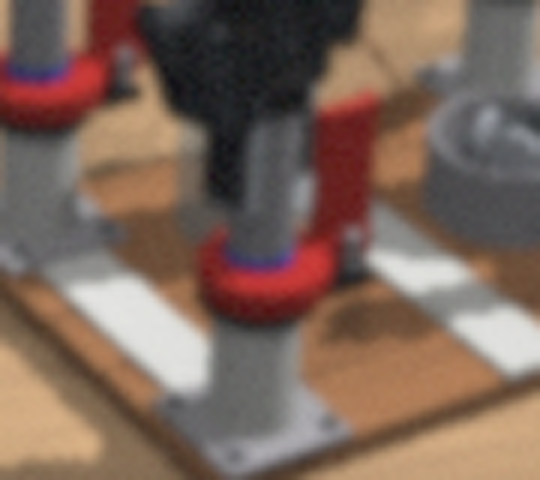

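```bash
python3 - <<'E'
from look import *
import pickle
s=viewer.snapshot('wrist')
a=onz(s,(220+145/2.5,160+255/2.5),148);b=onz(s,(220+20/2.5,160+222/2.5),148);v=b-a
print(a,b,np.linalg.norm(v),np.degrees(np.arctan2(v[1],v[0])))
T=viewer.snapshot('top');S=viewer.snapshot('scene')
for n,s,(x0,x1,y0,y1) in (('top',T,(180,335,185,315)),('scene',S,(290,460,115,250))):
    P=s['pixels'].astype(int);roi=np.zeros(P.shape[:2],bool);roi[y0:y1,x0:x1]=1
    print(n,[x[0] for x in blobs(roi&(P.max(2)<45),40) if x[1][4]<130])
cv2.imwrite('pics/scene12.png',S['pixels'][:,:,::-1])
a=T['pixels'][185:315,180:335,::-1];cv2.imwrite('pics/top12.png',cv2.resize(a,None,fx=4,fy=4,interpolation=cv2.INTER_CUBIC))
print(arm.observe()['time'])
E
```

```text
[581.91293111   4.31229082 148.        ] [573.21654786  25.70356763 148.        ] 23.09142276652386 112.1236481456459
top [[199.2, 232.1], [305.0, 265.4]]
scene [[397.1, 129.6], [315.6, 149.8], [439.7, 153.9]]
15.775
```

View pics/scene12.png

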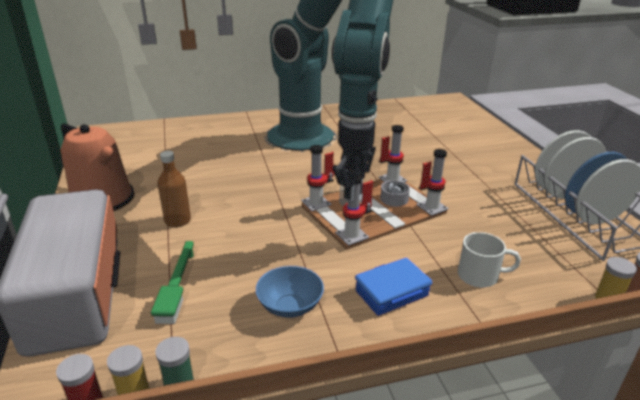

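```bash
python3 - <<'E'
from look import *
for ph in (-53,-55):
    st=arm.move_straight([582.4,-16.7,126.1],feed=20,rot=quat(np.radians(ph)),f_stop=12);arm.hold(.15)
    o=arm.observe();q=o['orientation'];print(ph,st,o['time'],np.round(o['eef_pos'],1),np.round(o['force'],1),np.round(o['wrist_torque'],2),round(np.degrees(2*np.arctan2(q[1],q[0]))-90,1))
    if st or np.linalg.norm(o['force'])>14: break
look(13)
s=viewer.snapshot('scene');P=s['pixels'].astype(int);roi=np.zeros(P.shape[:2],bool);roi[115:250,290:460]=1
print([x[0] for x in blobs(roi&(P.max(2)<45),40) if x[1][4]<130])
E
```

```text
-53 False 16.175 [581.1 -17.6 126.1] [-7.  -0.3  4.2] [0.25 1.86 0.45] -52.9
-55 False 16.575 [580.5 -17.2 125.9] [-8.6  1.6  5.2] [0.12 2.25 0.34] -54.9
16.575 [580.48 -17.18 125.91] [-8.61  1.6   5.22] [0.12 2.25 0.34] 27.3
wrist blue 149 (np.int64(298), np.int64(336), np.int64(216), np.int64(235))
scene blue 10 (np.int64(349), np.int64(357), np.int64(207), np.int64(208))
[[396.9, 129.3], [315.7, 149.9], [439.4, 154.1]]
```

View pics/w13c.png

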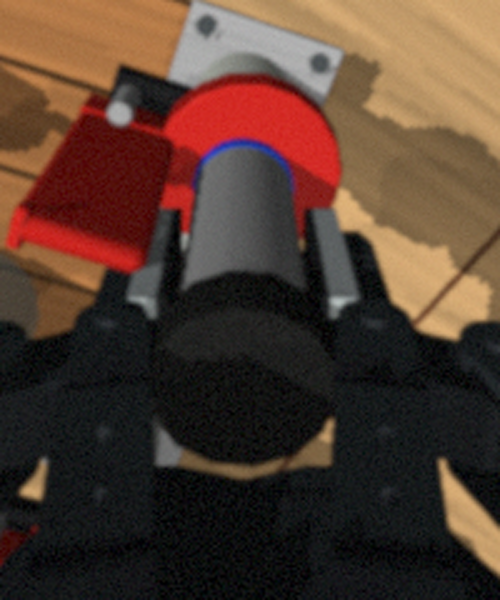

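View pics/c13.png

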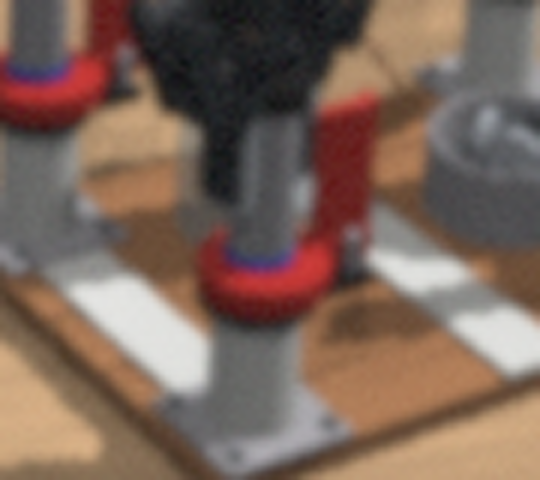

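```bash
python3 - <<'E'
from look import *
from workcell import ticket
arm.hold(.4);look(14)
ticket.sign_off()
E
```

```text
17.125 [580.68 -17.51 125.98] [-7.98  0.85  3.83] [0.08 2.16 0.34] 27.4
wrist blue 146 (np.int64(298), np.int64(335), np.int64(216), np.int64(233))
scene blue 10 (np.int64(349), np.int64(357), np.int64(207), np.int64(208))
the job is handed in; nothing more can be done
```

The leg is drawn up to its mark and still gripped, and its lever is closed against the steel peg. I handed the job in at about 17 s of the 38 s allowed.

- **Grip:** the first grip read 29.5 mm, probably on the rubber foot, so I opened and regripped 7 mm lower. It then read about 27 mm, against the 25 mm tube. I did not explain the 2 mm difference, but the leg rose with the hand without slipping.
- **Mark:** I raised the leg about 19 mm. The blue band then looked almost the same as the one on a locked leg in the scene camera, and stayed there to the end.
- **Lever:** I turned the hand clockwise about 102 degrees in all, more than the 85 you suggested. From about 93 degrees the force and torque on the hand rose. Over the last 4 degrees the lever did not move in the pictures, so I take it as home on the peg. My rough reading of its swing from the pictures is 42 degrees (0.73 rad), plus an unknown starting angle of 0 to 0.2 rad. That fits closed, but does not prove more than 0.78 rad on its own.
- **Surroundings:** the three locked feet shifted by at most half a pixel in the pictures, so the riser stayed put. The other objects looked undisturbed. The last force on the hand was about 9 N.

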